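Sweep the loose bottle caps into the bench tray

TASK

Three loose screw caps lie on the lab bench. Sweep all three with your fingers along the bench top and in through the open mouth of the low steel tray, until each lies flat and wholly inside it. Only slide them, never lift one or tip it over, and leave the small beaker and the lidded jar where they stand.

Things in the scene. Friction and masses are not known exactly. Their poses are not given: they have to be found in the camera images.
- tray: low steel tray fixed to the bench, sizes in mm: 200 (its x) by 140 (its y); origin: centre of its underside, z up. Walls 4 thick, 35 high on its -x, +x and -y sides; the +y side is the open mouth, roughly facing the robot's left. Floor 2 above the bench, from the back wall to y = +70; from there a ramp over the full width goes down to the bench at y = +90. Inside: x -96 to +96, y from -66.
- cap_a: loose ribbed yellow plastic screw cap lying flat on the bench: a squat disc, diameter 39 mm, height 22 mm, mass about 20 g. Origin: centre of its underside; z up. One of three alike.
- cap_b: loose ribbed yellow plastic screw cap lying flat on the bench: a squat disc, diameter 39 mm, height 22 mm, mass about 20 g. Origin: centre of its underside; z up. One of three alike.
- cap_c: loose ribbed yellow plastic screw cap lying flat on the bench: a squat disc, diameter 39 mm, height 22 mm, mass about 20 g. Origin: centre of its underside; z up. One of three alike.
- beaker: small empty glass beaker standing loose among the caps, largest diameter 48 mm, height 60 mm, light (about 60 g). Origin: centre of its underside. Not to be disturbed.
- jar: small glass sample jar with a yellow lid standing loose among the caps, diameter 40 mm, height about 60 mm. Origin: centre of its underside. Not to be disturbed.
Mind the look-alikes: they are no part of the job. What is shaped like the cap_c but blue is not meant. What is shaped like the cap_a but turquoise is not meant.

How it is judged:
By the outcome, as a careful person would: the job done as asked, in the order asked, and still so for the second after the job is handed in, with the robot touching nothing.
It also fails if it takes over 72 s, if anything falls off the work surface, if the arm or the gripper's body presses on something with over 40 N, if the wrist force passes 120 N, or if a joint passes its speed limit or range.

ROBOT

A 6-joint arm with a two-finger parallel gripper is mounted at the origin on the work surface. World frame = base frame: x ahead of the robot, y to its left, z up, the work surface at z = 0. Lengths are in m, angles in rad, forces in N, time in s.
With the tool pointing down it reaches from about 0.25 to 0.775 m from the base axis. Payload 4 kg.
Tool frame: the origin (TCP) lies on the centre line of the jaws, within the pads' length; the fingertips stand 22 mm ahead of it and the grasp point (between the pads) lies 3 mm ahead of it; z points along the fingers, y is the line along which they close (so a half turn about z gives the same grasp; the last joint's range is limited). The gripper opens to 94 mm and grips with 3 to 60 N. Pads are 16 mm wide; open, the fingers measure 119 mm over their backs; the gripper's body (75 mm by 177 mm) begins 78 mm behind the grasp point.
Start: joints at [-1.429, 0.087, 1.371, -0, 1.684, -0.103], TCP at [0.133, -0.534, 0.191] pointing down, gripper open.
Joint ranges: [-3.1, 3.1], [-0.76, 2.03], [0.27, 2.55], [-1.08, 4.22], [0.17, 2.65], [-2.57, 2.57]. Speed limits (rad/s): [2.79, 2.79, 3.14, 3.14, 3.14, 3.14].

INTERFACE

Orientations are given as a rotation vector (axis times angle).
In Python, from station import arm gives the robot as it stands.
- The arm moves only by the tool send_rows, never from a script. Its argument "moves" is a list of rows, each a list of 4 numbers: the shift along the tool's x, y, z in units of 40 mm (1.0 is 40 mm), then the turn about the tool's z in units of 8 degrees (1.0 is 8 degrees). A call has 1 to 5 rows; each row shifts and turns the commanded pose from where the row before left it, along the tool's axes as they then stand; what a row does not reach is not made up. A row lasts 1/10 s, in which the tool goes at most 50 mm and 8.59 degrees, less where a joint would pass 70% of its speed; a pose out of reach is approached as far as the arm can. A call with a number of a shift or a turn outside -1 to 1 is refused whole. A call with a gripper value outside its range is refused whole. "hand" is the opening, from -1 (shut) to 1 (fully open), set as the call begins (left out, the last holds). The fingers move at their own pace and stop on an object; "grip_force" is the grip in N (left out, the last holds). Time passes only in rows, so rows that do not move let the fingers close. It gives the time, the measured TCP pose, the force, the opening and the grip force at its end, in the units of the state.
- arm.get_obs(): the state, without advancing time (a new reading comes with each control period).
- arm.snapshot(name): name is "side" or "top"; returns a dict with "pixels" (480x640x3 uint8, red, green, blue), "mtx" (3x3 intrinsics, pixels), "camera_from_world" (4x4, takes a point from world to camera coordinates). Camera axes: x right, y down, z forward; pixel columns grow to the right and rows downward; lengths in m; the calibration is good to about 2 mm. A picture is of the moment at which its call begins. There is no depth.
- arm.close_job(): hands the job in; it is judged then, once.
The state is a dict: "t": time; "joint_pos": joint angles; "joint_vel": joint speeds; "joint_torque": joint torques, N m; "position": TCP position; "ee_rot": TCP orientation; "contact_force": force on the tool from outside, world axes, zero at the start; "wrist_torque": the same for the moment, N m; "finger_gap": finger opening in m; "grip_force": force on a finger pad.
Only numpy, scipy, OpenCV 4.12 (cv2) and the standard library are available. Lean on these libraries where they do the work, as an engineer would, in place of code of your own. Each camera call takes 0.05 s, during which the arm holds its last target. There are 200 camera calls.

## Working session

There is one attempt and no reset: what is moved stays moved. The work goes in short steps, Python scripts to look and compute and a tool call to move; the robot and the scene stay as the last step left them, time stands still between calls to the robot, and variables do not carry over. Pictures are saved under pics/ and viewed, at most 10 in all, crops included, and the job is handed in when it is done.

Besides the shell and the picture viewer there is one more tool, called as name(argument=value, ...) on one line, values as JSON. send_rows: Moves the arm, as the interface text tells. Its arguments: {"type":"object","properties":{"moves":{"type":"array","items":{"type":"array","items":{"type":"number","minimum":-1,"maximum":1}}},"hand":{"type":"number"},"grip_force":{"type":"number"}},"required":["moves"]}

```bash
mkdir -p pics; ls
python3 - <<'E'
from station import arm
import cv2
for n in ("top","side"):
    s=arm.snapshot(n); cv2.imwrite(f"pics/{n}0.png",s["pixels"][:,:,::-1])
    print(n,s["mtx"].tolist(),s["camera_from_world"].round(4).tolist())
o=arm.get_obs();print(o["t"],o["position"],o["ee_rot"],o["finger_gap"])
E
```

```text
pics
top [[470.7449431326317, 0.0, 321.02939368744546], [0.0, 470.7449431326317, 248.30589471536763], [0.0, 0.0, 1.0]] [[0.0847, -0.9964, -0.0019, -0.0356], [-0.9736, -0.0823, -0.2129, 0.5274], [0.212, 0.0198, -0.9771, 0.6363], [0.0, 0.0, 0.0, 1.0]]
side [[592.0074827476618, 0.0, 316.83556477134283], [0.0, 592.0074827476618, 245.80710288031457], [0.0, 0.0, 1.0]] [[-0.8634, -0.5045, 0.0054, 0.4532], [-0.271, 0.4547, -0.8484, 0.1783], [0.4256, -0.734, -0.5293, 0.9687], [0.0, 0.0, 0.0, 1.0]]
0.1 [ 0.13321865 -0.53310511  0.18965514] [-3.11617492e+00 -3.83293135e-01  4.99121107e-05] 0.09437408766060236
```

View pics/top0.png

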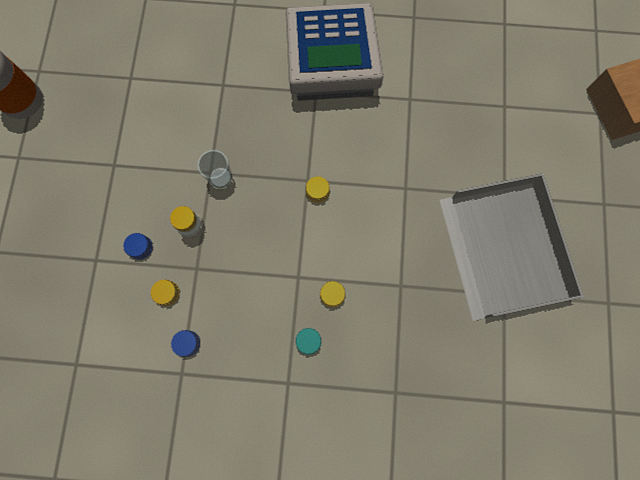

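View pics/side0.png

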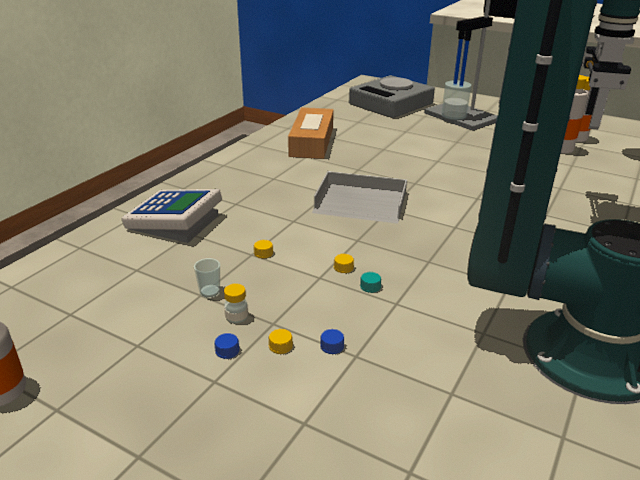

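The top view shows yellow caps at about (317,188), (332,294) and (163,292), the jar lid at (183,218), the beaker at (215,170), blue caps at (137,245) and (185,343), and a turquoise one at (308,341). The tray is at right, with its mouth edge running from (441,199) to (473,320). The side view agrees.

```bash
cat > h.py <<'E'
import numpy as np, cv2
from station import arm
def ray(s,u,v,z):
    T=np.array(s["camera_from_world"]);R=T[:3,:3];c=-R.T@T[:3,3]
    d=R.T@np.linalg.solve(s["mtx"],[u,v,1.]);return c+d*(z-c[2])/d[2]
def blobs(s,lo,hi,amin=80):
    m=cv2.inRange(cv2.cvtColor(s["pixels"],cv2.COLOR_RGB2HSV),lo,hi)
    n,_,st,c=cv2.connectedComponentsWithStats(m)
    return [(c[i].round(1),st[i,4]) for i in range(1,n) if st[i,4]>amin]
def caps(name="top",z=.018):
    s=arm.snapshot(name)
    for c,a in blobs(s,(20,140,80),(32,255,255)): print(name,"yellow",c,a,ray(s,*c,z).round(4))
    return s
E
python3 - <<'E'
from h import *
s=caps("top");s2=caps("side")
for q,k in ((s,'top'),(s2,'side')):
    for lo,hi,n in (((110,120,60),(125,255,255),"blue"),((80,120,60),(95,255,255),"turq")):
        for c,a in blobs(q,lo,hi): print(k,n,c,a,ray(q,*c,.018).round(3))
print("jar lid",ray(s,183,218,.06).round(3),ray(s2,235,292,.06).round(3))
print("beaker rim",ray(s,213,164,.06).round(3),"base",ray(s,221,177,0).round(3),"side base",ray(s2,210,292,0).round(3))
for n,u,v,z in (("mouthL",441,199,0),("mouthR",473,320,0),("wallfarL top",543,175,.035),("wallR top",580,297,.035)): print(n,ray(s,u,v,z).round(3))
E
```

```text
top yellow [317.1 187.5] 426 [0.6357 0.0246 0.018 ]
top yellow [181.9 217.4] 450 [0.5682 0.2332 0.018 ]
top yellow [163.1 291.6] 503 [0.4492 0.2445 0.018 ]
top yellow [332.2 293.5] 495 [ 0.4681 -0.013   0.018 ]
side yellow [582.9  82.4] 165 [ 0.2744 -1.5302  0.018 ]
side yellow [263.1 248.6] 311 [0.6334 0.0314 0.018 ]
side yellow [343.5 263. ] 336 [ 0.4677 -0.0056  0.018 ]
side yellow [234.3 292.8] 353 [0.5924 0.1825 0.018 ]
side yellow [280.2 340.9] 509 [0.4482 0.25   0.018 ]
top blue [135.5 244.5] 448 [0.519 0.299 0.018]
top blue [183.6 342.8] 499 [0.376 0.202 0.018]
top turq [308.  340.7] 500 [0.395 0.017 0.018]
side blue [332.  341.3] 484 [0.375 0.208 0.018]
side blue [226.6 345.6] 499 [0.516 0.304 0.018]
side turq [613.6 251.4] 146 [ 0.016 -0.324  0.018]
side turq [577.8 262.6] 320 [ 0.071 -0.243  0.018]
side turq [370.5 281.9] 351 [0.394 0.025 0.018]
jar lid [0.556 0.217 0.06 ] [0.556 0.224 0.06 ]
beaker rim [0.645 0.184 0.06 ] base [0.647 0.185 0.   ] side base [0.649 0.185 0.   ]
mouthL [ 0.639 -0.178  0.   ]
mouthR [ 0.448 -0.233  0.   ]
wallfarL top [ 0.68  -0.328  0.035]
wallR top [ 0.492 -0.38   0.035]
```

send_rows(moves=[[0.62,-0.65,0,-0.95],[0.7,-0.56,0,-0.95],[0.77,-0.46,0,-0.95],[0.83,-0.35,0,-0.95],[0.87,-0.24,0,-0.95]], hand=-0.36)

```text
t: 0.7
position: [0.2235, -0.3764, 0.1905]
ee_rot: [-2.82, -1.385, -0.0]
contact_force: [-0.2, 0.1, 0.1]
finger_gap: 0.0573
grip_force: 0.0
```

send_rows(moves=[[0.89,-0.12,0,-0.95],[0.9,0,0,-0.95],[0.89,0.12,0,-0.95],[0.87,0.24,0,-0.95],[0.83,0.35,0,-0.95]])

```text
t: 1.2
position: [0.3146, -0.2213, 0.1906]
ee_rot: [2.215, 2.227, 0.0]
contact_force: [0.3, -0.1, -0.5]
finger_gap: 0.03
grip_force: 0.0
```

```bash
cat >> h.py <<'E'
M=np.array([.5435,-.2055]);ex=np.array([-.27,.963]);ey=np.array([.963,.27])
def tr(p): r=np.array(p[:2])-M; return np.array([r@ex,r@ey]).round(4)
def st():
    from scipy.spatial.transform import Rotation as R
    o=arm.get_obs();x=R.from_rotvec(o["ee_rot"]).as_matrix()[:,0]
    print("t",o["t"],"XY",tr(o["position"]),"z",round(o["position"][2],4),"yaw err deg",np.degrees(np.arctan2(x[1],x[0])).round(2)-105.66,"gap",round(o["finger_gap"],4),"F",np.round(o["contact_force"],1))
E
python3 -c "
from h import *
st()"
```

```text
t 1.2 XY [ 0.0466 -0.2247] z 0.1906 yaw err deg -15.340000000000003 gap 0.03 F [ 0.3 -0.1 -0.5]
```

send_rows(moves=[[0,0,0.5,-0.96],[0,0,0.5,-0.96],[0.85,0.85,0,0],[0.85,0.85,0,0],[0.85,0.85,0,0]])

```text
t: 1.7
position: [0.3857, -0.0961, 0.1504]
ee_rot: [1.906, 2.497, -0.0]
contact_force: [0.8, -1.2, -0.7]
finger_gap: 0.0306
grip_force: 0.0
```

send_rows(moves=[[0.85,0.85,0,0],[0.85,0.85,0,0],[0.85,0.85,0,0],[0,0,0.5,0],[0,0,0,0]])

```text
t: 2.2
position: [0.4551, 0.0296, 0.1279]
ee_rot: [-1.897, -2.498, 0.006]
contact_force: [-0.9, -0.1, -0.3]
finger_gap: 0.0299
grip_force: 0.0
```

```bash
python3 -c "
from h import *
st()"
```

```text
t 2.2 XY [ 0.2503 -0.0217] z 0.1279 yaw err deg -0.0799999999999983 gap 0.0299 F [-0.9 -0.1 -0.3]
```

send_rows(moves=[[0,0,0.9,0],[0,0,0.9,0],[0,0,0.5,0],[0,0,0.2,0],[0,0,0,0]])

```text
t: 2.7
position: [0.4559, 0.0274, 0.0302]
ee_rot: [-1.905, -2.496, 0.002]
contact_force: [1.1, -0.0, 0.5]
finger_gap: 0.0299
grip_force: 0.0
```

```bash
python3 -c "
from h import *
st()
s=arm.snapshot('side');cv2.imwrite('pics/s1.png',cv2.resize(s['pixels'][180:380,180:450,::-1],None,fx=2.5,fy=2.5))"
```

```text
t 2.7 XY [ 0.2479 -0.0214] z 0.0302 yaw err deg -0.35999999999999943 gap 0.0299 F [ 1.1 -0.   0.5]
```

View pics/s1.png

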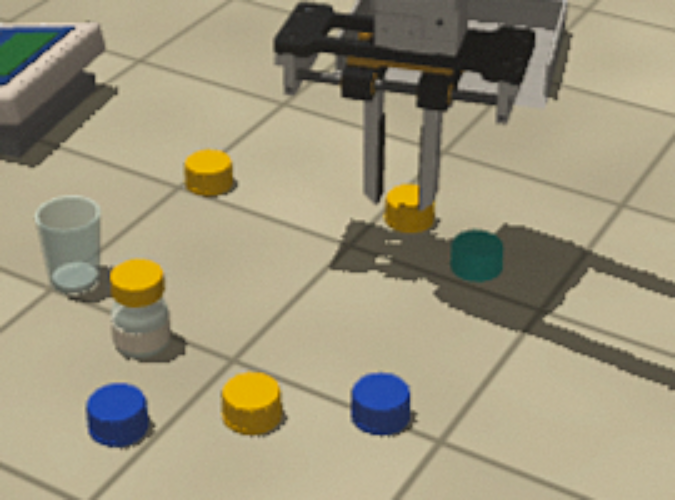

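```bash
python3 -c "
from h import *
s=arm.snapshot('side');a=s['pixels'][225:300,300:390,::-1]
t=arm.snapshot('top');b=t['pixels'][230:350,240:390,::-1]
a=cv2.resize(a,(720,600),interpolation=0)[:, :];b=cv2.resize(b,(0,0),fx=4,fy=4)
cv2.imwrite('pics/z1.png',cv2.resize(np.hstack([cv2.resize(a,(400,400)),cv2.resize(b,(400,400))]),(800,400)));st()"
```

```text
t 2.85 XY [ 0.2476 -0.0192] z 0.0325 yaw err deg -0.3199999999999932 gap 0.0302 F [-0.4 -0.8 -0.4]
```

View pics/z1.png

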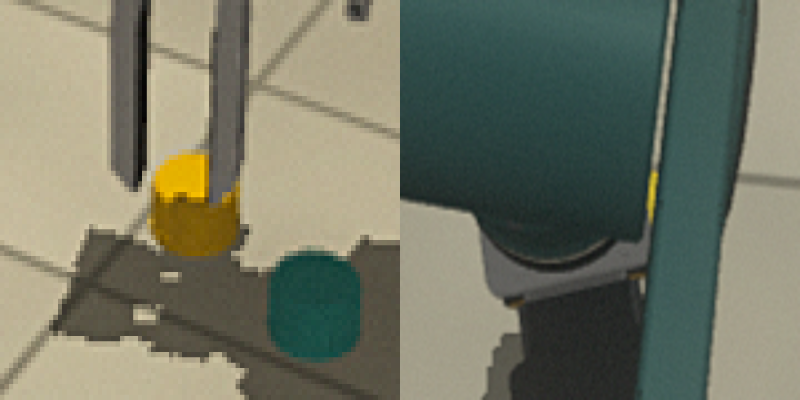

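The fingertips (crop (130,185) and (222,203), i.e. full-image (329,260) and (350,263)) hang in front of the cap, still clear of the bench. They look about 3 cm higher than the stated geometry predicts. I'll lower in small steps and watch the force.

send_rows(moves=[[0,0,0.2,0],[0,0,0,0]])

```text
t: 3.05
position: [0.4566, 0.0281, 0.0225]
ee_rot: [-1.904, -2.499, 0.0]
contact_force: [-0.5, 0.0, -0.2]
finger_gap: 0.0303
grip_force: 0.0
```

```bash
python3 -c "
from h import *
st();s=arm.snapshot('side')
T=s['camera_from_world']
def pr(p): c=T[:3,:3]@np.array(p)+T[:3,3];q=s['mtx']@c;return (q[:2]/q[2]).round(1)
o=arm.get_obs()['position']
for z in (-.022,0,.015,.022): print(z,[pr([*(o[:2]+ey*k),o[2]+z]) for k in (.021,-.021)])
a=s['pixels'][225:300,300:390,::-1]
cv2.imwrite('pics/z2.png',cv2.resize(a,(720,600),interpolation=0));st()"
```

```text
t 3.05 XY [ 0.2484 -0.0206] z 0.0225 yaw err deg -0.28000000000000114 gap 0.0303 F [-0.5  0.  -0.2]
-0.022 [array([329.5, 278.8]), array([350.7, 282.1])]
0 [array([329.7, 269.4]), array([351.1, 272.7])]
0.015 [array([329.8, 262.9]), array([351.4, 266.1])]
0.022 [array([329.8, 259.8]), array([351.5, 263. ])]
t 3.1 XY [ 0.2485 -0.0206] z 0.0226 yaw err deg -0.269999999999996 gap 0.0299 F [-0.6  0.   1.1]
```

View pics/z2.png

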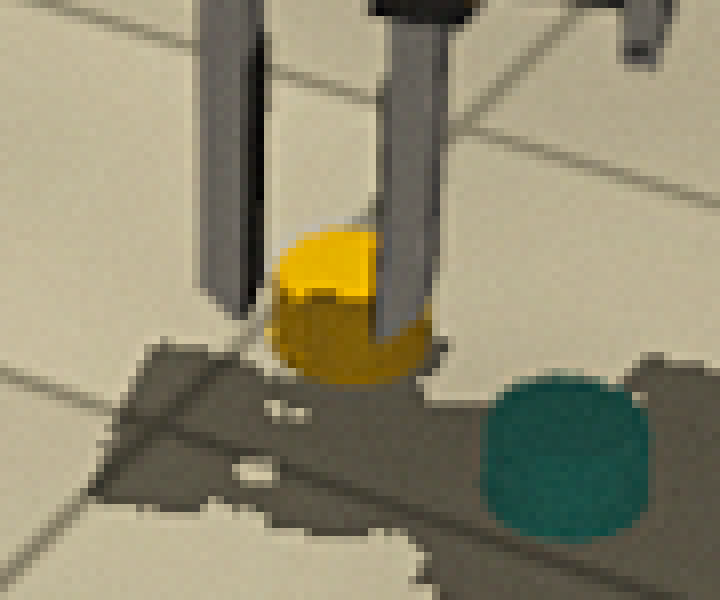

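Tips are now at (330,265) and (347,268), 5 px lower and still airborne with no contact force. I'll keep lowering gently.

send_rows(moves=[[0,0,0.1,0],[0,0,0.1,0],[0,0,0,0]])

```text
t: 3.4
position: [0.4561, 0.0282, 0.0138]
ee_rot: [-1.903, -2.498, 0.001]
contact_force: [0.4, 0.2, -0.4]
finger_gap: 0.0302
grip_force: 0.0
```

```bash
python3 -c "
from h import *
st()"
```

```text
t 3.4 XY [ 0.2486 -0.021 ] z 0.0138 yaw err deg -0.269999999999996 gap 0.0302 F [ 0.4  0.2 -0.4]
```

send_rows(moves=[[0,0,0.1,0],[0,0,0.1,0],[0,0,0.1,0],[0,0,0,0]])

```text
t: 3.8
position: [0.4561, 0.0282, 0.0018]
ee_rot: [-1.903, -2.498, 0.002]
contact_force: [-0.4, 0.1, -0.8]
finger_gap: 0.0301
grip_force: 0.0
```

```bash
python3 -c "
from h import *
st();s=arm.snapshot('side')
a=s['pixels'][225:300,300:390,::-1]
cv2.imwrite('pics/z3.png',cv2.resize(a,(720,600),interpolation=0));st()"
```

```text
t 3.8 XY [ 0.2486 -0.0211] z 0.0018 yaw err deg -0.269999999999996 gap 0.0301 F [-0.4  0.1 -0.8]
t 3.85 XY [ 0.2486 -0.0209] z 0.0021 yaw err deg -0.269999999999996 gap 0.0304 F [-0.  -0.5 -0.1]
```

View pics/z3.png

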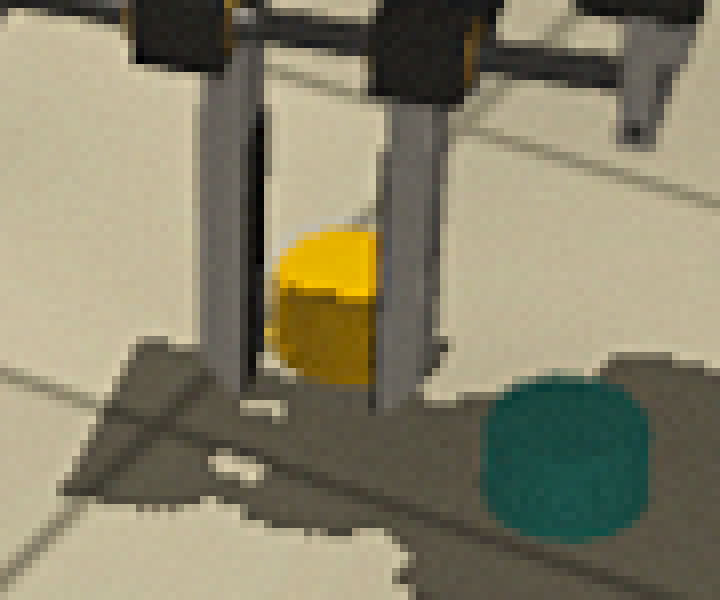

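Tips are now at (330,274) and (347,276), about 12 mm above the bench, straddling the cap evenly just behind it. I'll go 6 mm lower and then sweep.

send_rows(moves=[[0,0,0.08,0],[0,0,0.07,0],[-0.2,0,0,0],[-0.2,0,0,0],[-0.2,0,0,0]])

```text
t: 4.35
position: [0.4635, 0.0042, -0.0032]
ee_rot: [1.904, 2.498, 0.0]
contact_force: [-0.0, -0.4, 0.1]
finger_gap: 0.03
grip_force: 0.1
```

```bash
python3 -c "
from h import *
st();caps('side')"
```

```text
t 4.35 XY [ 0.2235 -0.0204] z -0.0032 yaw err deg -0.28000000000000114 gap 0.03 F [-0.  -0.4  0.1]
side yellow [553.   80.5] 226 [ 0.3751 -1.4971  0.018 ]
side yellow [579.1  81.5] 350 [ 0.2886 -1.5349  0.018 ]
side yellow [263.1 248.6] 311 [0.6334 0.0314 0.018 ]
side yellow [342.  262.6] 251 [ 0.4709 -0.0054  0.018 ]
side yellow [234.3 292.8] 354 [0.5924 0.1825 0.018 ]
side yellow [280.2 340.9] 509 [0.4482 0.25   0.018 ]
```

send_rows(moves=[[-0.3,0,0,0],[-0.4,0,0,0],[-0.5,0,0,0],[-0.4,0,0,0],[-0.2,0,0,0]])

```text
t: 4.9
position: [0.4827, -0.0661, -0.0032]
ee_rot: [1.906, 2.497, -0.0]
contact_force: [0.2, -0.2, 0.5]
finger_gap: 0.0296
grip_force: 0.1
```

```bash
python3 -c "
from h import *
st();s=caps('side');cv2.imwrite('pics/p1.png',cv2.resize(s['pixels'][150:350,180:450,::-1],None,fx=2.5,fy=2.5))"
```

```text
t 4.9 XY [ 0.1506 -0.0209] z -0.0032 yaw err deg -0.36999999999999034 gap 0.0296 F [ 0.2 -0.2  0.5]
side yellow [349.8 244. ] 217 [ 0.4899 -0.0749  0.018 ]
side yellow [263.1 248.6] 310 [0.6334 0.0314 0.018 ]
side yellow [234.3 292.8] 354 [0.5924 0.1825 0.018 ]
side yellow [280.2 341. ] 506 [0.4481 0.2502 0.018 ]
```

View pics/p1.png

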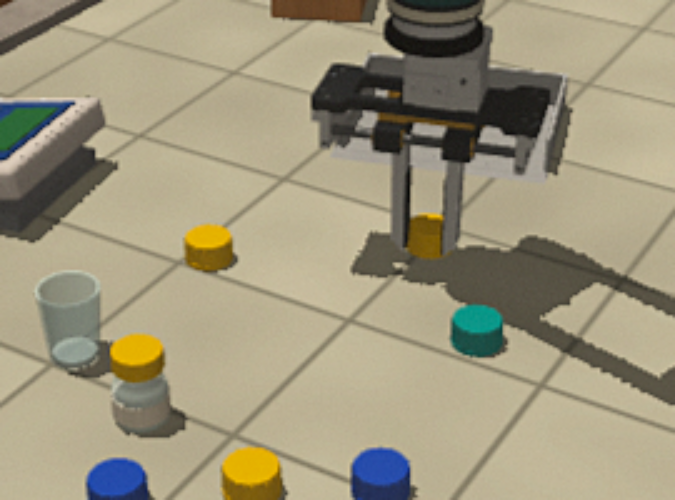

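The picture shows the cap cradled between both fingers at crop (425,235) and sliding flat toward the tray mouth, with nothing else moved. I'll keep pushing.

send_rows(moves=[[-0.3,0,0,0],[-0.5,0,0,0],[-0.5,0,-0.05,0],[-0.5,0,0,0],[-0.5,0,0,0]])

```text
t: 5.45
position: [0.5069, -0.1538, -0.0013]
ee_rot: [1.903, 2.499, 0.0]
contact_force: [-0.4, -0.3, 0.1]
finger_gap: 0.0303
grip_force: 0.0
```

send_rows(moves=[[-0.4,0,0,0],[-0.4,0,0,0],[-0.4,0,0,0],[-0.4,0,0,0],[-0.4,0,0,0]])

```text
t: 5.95
position: [0.5282, -0.2313, -0.0013]
ee_rot: [1.904, 2.499, 0.0]
contact_force: [0.4, 0.6, 0.2]
finger_gap: 0.0302
grip_force: 0.6
```

```bash
python3 -c "
from h import *
st();s=caps('side');caps('top')"
```

```text
t 5.95 XY [-0.0207 -0.0217] z -0.0013 yaw err deg -0.2599999999999909 gap 0.0302 F [0.4 0.6 0.2]
side yellow [365.7 205.7] 183 [ 0.5362 -0.2425  0.018 ]
side yellow [263.1 248.6] 311 [0.6334 0.0314 0.018 ]
side yellow [234.3 292.8] 352 [0.5924 0.1825 0.018 ]
side yellow [280.2 340.9] 509 [0.4482 0.25   0.018 ]
top yellow [317.  188.5] 464 [0.634  0.0246 0.018 ]
top yellow [181.9 217.4] 451 [0.5682 0.2332 0.018 ]
top yellow [163.7 291.9] 533 [0.4488 0.2435 0.018 ]
```

send_rows(moves=[[-0.4,0,0,0],[-0.5,0,0,0],[-0.5,0,0,0],[-0.3,0,0,0],[-0.15,0,0,0]])

```text
t: 6.55
position: [0.5476, -0.3026, -0.0015]
ee_rot: [-1.905, -2.498, 0.0]
contact_force: [-0.2, 0.1, 0.4]
finger_gap: 0.0299
grip_force: 0.2
```

send_rows(moves=[[0.2,0,0,0],[0.5,0,0,0],[0.5,0,-0.9,0],[0.9,0,-0.9,0],[0.9,0.7,0,0]])

```text
t: 7.05
position: [0.544, -0.1793, 0.0763]
ee_rot: [1.901, 2.489, 0.003]
contact_force: [0.7, 0.4, -0.0]
finger_gap: 0.0303
grip_force: 0.0
```

```bash
python3 -c "
from h import *
st();s=caps('side',.02);caps('top')"
```

```text
t 7.05 XY [0.0251 0.0075] z 0.0763 yaw err deg -0.4099999999999966 gap 0.0303 F [ 0.7  0.4 -0. ]
side yellow [372.7 191.6] 213 [ 0.5521 -0.3123  0.02  ]
side yellow [263.1 248.6] 311 [0.6316 0.034  0.02  ]
side yellow [234.3 292.8] 353 [0.5906 0.1846 0.02  ]
side yellow [280.2 340.9] 509 [0.4469 0.2519 0.02  ]
top yellow [317.1 188.4] 458 [0.6342 0.0245 0.018 ]
top yellow [182.4 218. ] 481 [0.5673 0.2322 0.018 ]
top yellow [534.6 255.8] 531 [ 0.553  -0.3209  0.018 ]
top yellow [163.8 291.9] 536 [0.4488 0.2433 0.018 ]
```

send_rows(moves=[[0.95,0.75,0,0],[0.95,0.75,0,0],[0.95,0.75,0,0],[0.95,0.75,0,0],[0.95,0.75,0,0]])

```text
t: 7.65
position: [0.6364, 0.0462, 0.0694]
ee_rot: [-1.903, -2.499, 0.002]
contact_force: [-0.6, -0.1, 0.8]
finger_gap: 0.0302
grip_force: 0.0
```

send_rows(moves=[[0.46,0.39,0,0],[0,0,0,1],[0,0,0,1],[0,0,0,1],[0,0,0,1]])

```text
t: 8.15
position: [0.646, 0.0664, 0.0691]
ee_rot: [-2.522, -1.871, 0.003]
contact_force: [0.2, 0.6, -0.0]
finger_gap: 0.0301
grip_force: 0.0
```

```bash
python3 -c "
from h import *
st()"
```

```text
t 8.15 XY [0.2342 0.1721] z 0.0691 yaw err deg -32.53999999999999 gap 0.0301 F [ 0.2  0.6 -0. ]
```

send_rows(moves=[[0,0,0.8,0],[0,0,0.7,0],[0,0,0.25,0],[0,0,0.06,0],[-0.2,0,0,0]])

```text
t: 8.65
position: [0.645, 0.0588, -0.002]
ee_rot: [2.518, 1.879, 0.001]
contact_force: [0.2, 1.4, -0.7]
finger_gap: 0.0304
grip_force: 0.0
```

send_rows(moves=[[-0.25,0,0,0],[-0.35,0,0,0],[-0.45,0,0,0],[-0.45,0,0,0],[-0.3,0,0,0]])

```text
t: 9.15
position: [0.6239, -0.0133, -0.0019]
ee_rot: [2.52, 1.875, 0.0]
contact_force: [-0.4, 0.5, 1.0]
finger_gap: 0.0305
grip_force: 0.3
```

```bash
python3 -c "
from h import *
st();s=caps('side',.018);caps('top')"
```

```text
t 9.15 XY [0.1634 0.1293] z -0.0019 yaw err deg -32.36999999999999 gap 0.0305 F [-0.4  0.5  1. ]
side yellow [372.8 191.6] 213 [ 0.5535 -0.3161  0.018 ]
side yellow [285.5 240.9] 145 [ 0.6106 -0.0172  0.018 ]
side yellow [234.3 292.8] 355 [0.5924 0.1825 0.018 ]
side yellow [280.2 340.9] 509 [0.4482 0.25   0.018 ]
top yellow [182.5 218.1] 493 [0.5672 0.2321 0.018 ]
top yellow [535.4 255.5] 483 [ 0.5536 -0.3221  0.018 ]
top yellow [163.9 291.9] 535 [0.4489 0.2432 0.018 ]
```

send_rows(moves=[[-0.4,0,0,0],[-0.5,0,0,0],[-0.5,0,0,0],[-0.5,0,0,0],[-0.45,0,0,0]])

```text
t: 9.75
position: [0.597, -0.1021, -0.0024]
ee_rot: [2.519, 1.878, -0.0]
contact_force: [0.2, 0.2, -0.8]
finger_gap: 0.0302
grip_force: 0.2
```

send_rows(moves=[[-0.35,0,0,0],[-0.2,0,0,0],[0,0,0,0]])

```text
t: 10.05
position: [0.5909, -0.1231, -0.0024]
ee_rot: [2.52, 1.875, -0.0]
contact_force: [0.4, 0.2, 0.9]
finger_gap: 0.0301
grip_force: 0.0
```

```bash
python3 -c "
from h import *
st();s=caps('side',.018);print(tr([.5,.0]))"
```

```text
t 10.05 XY [0.0666 0.0679] z -0.0024 yaw err deg -32.349999999999994 gap 0.0301 F [0.4 0.2 0.9]
side yellow [372.7 191.6] 213 [ 0.5537 -0.316   0.018 ]
side yellow [324.9 221.9] 131 [ 0.5797 -0.1286  0.018 ]
side yellow [234.3 292.8] 351 [0.5924 0.1825 0.018 ]
side yellow [280.2 340.9] 509 [0.4482 0.25   0.018 ]
[0.2096 0.0136]
```

send_rows(moves=[[0.9,0,0,0],[0,0,0,-1],[0,0,0,-1],[0,0,0,-1],[0,0,0,-1]])

```text
t: 10.6
position: [0.6017, -0.0863, -0.0025]
ee_rot: [-1.895, -2.506, -0.0]
contact_force: [-0.4, -0.4, 0.2]
finger_gap: 0.0304
grip_force: 0.0
```

```bash
python3 -c "
from h import *
st();s=caps('side',.018);caps()
for y in (-.0,):pass"
```

```text
t 10.6 XY [0.0991 0.0882] z -0.0025 yaw err deg 0.15000000000000568 gap 0.0304 F [-0.4 -0.4  0.2]
side yellow [372.8 191.6] 211 [ 0.5535 -0.3161  0.018 ]
side yellow [325.5 220.3] 235 [ 0.5821 -0.1355  0.018 ]
side yellow [234.3 292.8] 354 [0.5924 0.1825 0.018 ]
side yellow [280.2 340.9] 509 [0.4482 0.25   0.018 ]
top yellow [182.5 218. ] 489 [0.5673 0.2321 0.018 ]
top yellow [534.9 255.5] 500 [ 0.5535 -0.3214  0.018 ]
top yellow [163.8 291.8] 531 [0.449  0.2433 0.018 ]
```

send_rows(moves=[[0,-0.8,0,0],[-0.3,0,0,0],[-0.3,0,0,0],[-0.4,0,-0.05,0],[-0.5,0,0,0]])

```text
t: 11.2
position: [0.5884, -0.1553, 0.0006]
ee_rot: [1.903, 2.497, 0.001]
contact_force: [-0.4, -0.6, 1.0]
finger_gap: 0.03
grip_force: 0.1
```

send_rows(moves=[[-0.4,0,0,0],[-0.4,0,0,0],[-0.4,0,0,0],[-0.4,0,0,0],[-0.2,0,0,0]])

```text
t: 11.7
position: [0.6061, -0.2252, -0.0004]
ee_rot: [1.905, 2.497, -0.0]
contact_force: [-0.2, 1.4, 1.4]
finger_gap: 0.03
grip_force: 1.1
```

```bash
python3 -c "
from h import *
st();s=caps('side',.018)"
```

```text
t 11.7 XY [-0.0358  0.0549] z -0.0004 yaw err deg -0.3400000000000034 gap 0.03 F [-0.2  1.4  1.4]
side yellow [585.4  82. ] 307 [ 0.2673 -1.5404  0.018 ]
side yellow [372.8 191.6] 210 [ 0.5535 -0.3161  0.018 ]
side yellow [334.5 199.2] 168 [ 0.6136 -0.234   0.018 ]
side yellow [234.3 292.8] 350 [0.5924 0.1825 0.018 ]
side yellow [280.2 340.9] 508 [0.4482 0.25   0.018 ]
```

send_rows(moves=[[-0.4,0,0,0],[-0.4,0,0,0],[-0.4,0,0,0],[-0.2,0,0,0],[0,0,0,0]])

```text
t: 12.25
position: [0.6206, -0.2789, -0.0005]
ee_rot: [1.906, 2.497, -0.0]
contact_force: [0.7, 0.6, 0.4]
finger_gap: 0.03
grip_force: 0.0
```

send_rows(moves=[[0.3,0,0,0],[0.5,0,0,0],[0.5,0,-0.9,0],[0.9,0,-0.8,0],[1,0,-0.2,0]])

```text
t: 12.75
position: [0.5882, -0.1527, 0.0804]
ee_rot: [1.9, 2.493, 0.004]
contact_force: [0.3, 0.1, 0.7]
finger_gap: 0.0304
grip_force: 0.0
```

send_rows(moves=[[1,0,0,0],[1,0,0,0],[1,0,0,0],[1,-0.3,0,0],[1,-0.3,0,0]])

```text
t: 13.25
position: [0.5084, 0.0353, 0.0755]
ee_rot: [-1.902, -2.5, -0.001]
contact_force: [0.1, 0.3, -0.7]
finger_gap: 0.0303
grip_force: 0.0
```

```bash
python3 -c "
from h import *
st();s=caps('side',.02);caps()"
```

```text
t 13.25 XY [0.2414 0.0312] z 0.0755 yaw err deg -0.18999999999999773 gap 0.0303 F [ 0.1  0.3 -0.7]
side yellow [553.   80.5] 225 [ 0.3741 -1.4898  0.02  ]
side yellow [581.   81.8] 403 [ 0.2811 -1.5271  0.02  ]
side yellow [342.6 184.6] 86 [ 0.6322 -0.3087  0.02  ]
side yellow [372.8 191.6] 213 [ 0.5519 -0.3124  0.02  ]
side yellow [234.3 292.8] 355 [0.5906 0.1846 0.02  ]
side yellow [280.2 340.9] 509 [0.4469 0.2519 0.02  ]
top yellow [520.3 208.8] 449 [ 0.6274 -0.2992  0.018 ]
top yellow [535.3 255.4] 488 [ 0.5537 -0.322   0.018 ]
```

send_rows(moves=[[1,0,0,0],[1,0,0,0],[1,0,0,0],[1,0,0,0],[1,0,0,0]])

```text
t: 13.85
position: [0.4563, 0.2269, 0.0758]
ee_rot: [1.903, 2.499, 0.001]
contact_force: [0.2, -0.4, 0.6]
finger_gap: 0.0302
grip_force: 0.0
```

send_rows(moves=[[1,0,0,0],[0.65,0,0,0],[0,0,0.6,0],[0,0,0.6,0],[0,0,0,0]])

```text
t: 14.35
position: [0.4364, 0.2879, 0.0239]
ee_rot: [-1.901, -2.497, 0.011]
contact_force: [-0.6, 0.0, -0.4]
finger_gap: 0.0305
grip_force: 0.0
```

```bash
python3 -c "
from h import *
st();s=caps('side',.018);cv2.imwrite('pics/c3.png',cv2.resize(s['pixels'][220:390,160:400,::-1],None,fx=3,fy=3))"
```

```text
t 14.35 XY [0.5041 0.0301] z 0.0239 yaw err deg -0.20000000000000284 gap 0.0305 F [-0.6  0.  -0.4]
side yellow [553.3  80.8] 214 [ 0.3734 -1.4937  0.018 ]
side yellow [581.4  81.8] 413 [ 0.2806 -1.5353  0.018 ]
side yellow [341.6 188.2] 212 [ 0.6267 -0.2936  0.018 ]
side yellow [372.8 191.6] 211 [ 0.5535 -0.3161  0.018 ]
side yellow [232.4 286.6] 87 [0.607  0.1689 0.018 ]
side yellow [278.3 342.2] 305 [0.4492 0.2542 0.018 ]
```

View pics/c3.png

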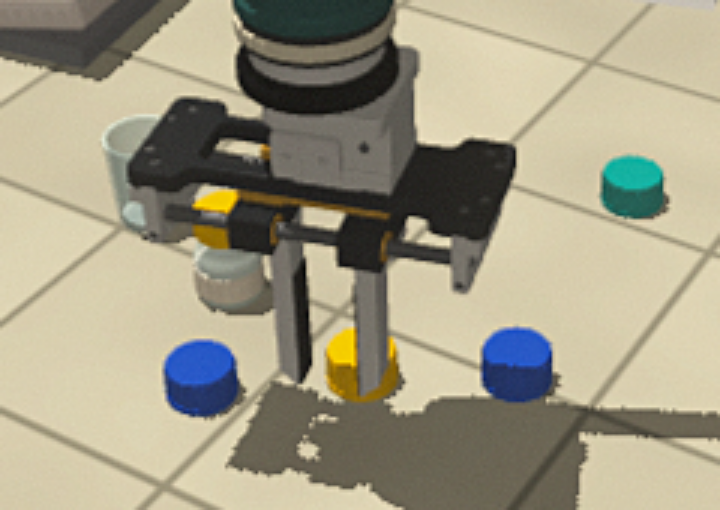

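The picture shows the tips at crop (297,380) and (368,392), just behind the third cap at (362,362). Both blue caps, the jar and the beaker are clear. I'll lower and begin pushing.

```bash
python3 -c "
from h import *
s=arm.snapshot('side')
for u,v in ((297,380),(368,392)): print([tr(ray(s,160+u/3,220+v/3,z)) for z in (.030,.036)])"
```

```text
[array([0.4991, 0.055 ]), array([0.5054, 0.0525])]
[array([0.4983, 0.016 ]), array([0.5047, 0.0139])]
```

send_rows(moves=[[0,0,0.4,0],[0,0,0.2,0],[0,0,0.05,0],[-0.2,0,0,0],[-0.2,0,0,0]])

```text
t: 14.95
position: [0.4447, 0.2733, 0.0024]
ee_rot: [1.903, 2.498, 0.002]
contact_force: [-0.6, 0.4, 0.7]
finger_gap: 0.0298
grip_force: 0.0
```

send_rows(moves=[[-0.25,0,0,0],[-0.35,0,0,0],[-0.4,0,0,0],[-0.4,0,0,0],[-0.3,0,0,0]])

```text
t: 15.45
position: [0.4627, 0.2065, 0.002]
ee_rot: [1.905, 2.497, 0.001]
contact_force: [-0.6, 0.5, 1.2]
finger_gap: 0.0303
grip_force: 0.3
```

```bash
python3 -c "
from h import *
st();s=caps('side',.018);cv2.imwrite('pics/c4.png',cv2.resize(s['pixels'][160:360,160:430,::-1],None,fx=2.5,fy=2.5))"
```

```text
t 15.45 XY [0.4186 0.0334] z 0.002 yaw err deg -0.3400000000000034 gap 0.0303 F [-0.6  0.5  1.2]
side yellow [553.   80.5] 225 [ 0.3751 -1.4971  0.018 ]
side yellow [581.5  81.8] 413 [ 0.2803 -1.5355  0.018 ]
side yellow [341.7 188.2] 209 [ 0.6265 -0.2937  0.018 ]
side yellow [372.8 191.6] 212 [ 0.5535 -0.3161  0.018 ]
side yellow [234.4 292.8] 350 [0.5922 0.1824 0.018 ]
side yellow [286.4 319.3] 322 [0.4697 0.1981 0.018 ]
```

send_rows(moves=[[-0.35,0,0.06,0],[-0.5,0,0.05,0],[-0.5,0,0,0],[-0.5,0,0,0],[-0.5,0,0,0]])

```text
t: 16.0
position: [0.4872, 0.1165, -0.0028]
ee_rot: [1.904, 2.499, 0.0]
contact_force: [-0.7, 1.3, 1.6]
finger_gap: 0.0298
grip_force: 1.0
```

send_rows(moves=[[-0.5,0,0,0],[-0.5,0,0,0],[-0.5,0,0,0],[-0.5,0,0,0],[-0.5,0,0,0]])

```text
t: 16.5
position: [0.5136, 0.02, -0.0028]
ee_rot: [-1.904, -2.499, -0.0]
contact_force: [-0.2, -0.1, 0.5]
finger_gap: 0.0304
grip_force: 1.1
```

send_rows(moves=[[-0.5,0,0,0],[-0.5,0,0,0],[-0.5,0,0,0],[-0.5,0,0,0],[-0.4,0,0,0]])

```text
t: 17.0
position: [0.5391, -0.0728, -0.0028]
ee_rot: [-1.904, -2.498, 0.0]
contact_force: [-0.9, 0.6, 1.4]
finger_gap: 0.03
grip_force: 1.1
```

```bash
python3 -c "
from h import *
st();s=caps('side',.018)"
```

```text
t 17.0 XY [0.129  0.0316] z -0.0028 yaw err deg -0.28999999999999204 gap 0.03 F [-0.9  0.6  1.4]
side yellow [375.6 192.4] 129 [ 0.5459 -0.3157  0.018 ]
side yellow [327.7 235.7] 212 [ 0.5455 -0.0805  0.018 ]
side yellow [234.3 292.8] 353 [0.5924 0.1825 0.018 ]
```

Remaining: 0.129 + 0.047 = 0.176 m, or 4.4 units.

send_rows(moves=[[-0.4,0,-0.05,0],[-0.5,0,0,0],[-0.5,0,0,0],[-0.5,0,0,0],[-0.4,0,0,0]])

```text
t: 17.55
position: [0.5637, -0.162, -0.0009]
ee_rot: [1.905, 2.498, -0.0]
contact_force: [-0.0, -0.6, 1.2]
finger_gap: 0.0303
grip_force: 0.1
```

send_rows(moves=[[-0.4,0,0,0],[-0.5,0,0,0],[-0.5,0,0,0],[-0.4,0,0,0],[-0.2,0,0,0]])

```text
t: 18.05
position: [0.5849, -0.2393, -0.0009]
ee_rot: [1.905, 2.498, -0.0]
contact_force: [-0.4, 0.2, -0.2]
finger_gap: 0.0301
grip_force: 0.9
```

send_rows(moves=[[-0.1,0,0,0],[0,0,0,0],[0.3,0,0,0],[0.5,0,0,0],[0.6,0,-0.6,0]])

```text
t: 18.55
position: [0.5673, -0.1843, 0.0194]
ee_rot: [-1.899, -2.492, 0.003]
contact_force: [0.5, 0.6, 0.3]
finger_gap: 0.0302
grip_force: 0.0
```

send_rows(moves=[[0.6,0,-0.8,0],[0.3,-0.8,-0.5,0],[0,-1,0,0],[0,-1,0,0],[0,-1,0,0]])

```text
t: 19.05
position: [0.4131, -0.1912, 0.0754]
ee_rot: [1.9, 2.501, 0.0]
contact_force: [-0.6, -0.7, -0.0]
finger_gap: 0.0303
grip_force: 0.0
```

```bash
python3 -c "
from h import *
st();s=caps('side',.018);t=caps('top',.02)
for c,a in blobs(t,(20,140,80),(32,255,255)): print(tr(ray(t,*c,.02)))
cv2.imwrite('pics/end.png',np.vstack([cv2.resize(t['pixels'],(400,300)),cv2.resize(s['pixels'],(400,300))])[:,:,::-1])"
```

```text
t 19.05 XY [ 0.0489 -0.1217] z 0.0754 yaw err deg -0.11999999999999034 gap 0.0303 F [-0.6 -0.7 -0. ]
side yellow [344.3 193.2] 386 [ 0.6085 -0.2733  0.018 ]
side yellow [372.8 191.6] 212 [ 0.5535 -0.3161  0.018 ]
side yellow [234.4 292.8] 352 [0.5922 0.1824 0.018 ]
top yellow [519.6 209.7] 490 [ 0.6251 -0.2973  0.02  ]
top yellow [181.9 217.4] 452 [0.5677 0.2325 0.02  ]
top yellow [494.6 229. ] 494 [ 0.5902 -0.2582  0.02  ]
top yellow [532.6 254.4] 408 [ 0.5545 -0.317   0.02  ]
[-0.1104  0.0538]
[0.4153 0.1416]
[-0.0633  0.0307]
[-0.1103 -0.0195]
```

View pics/end.png

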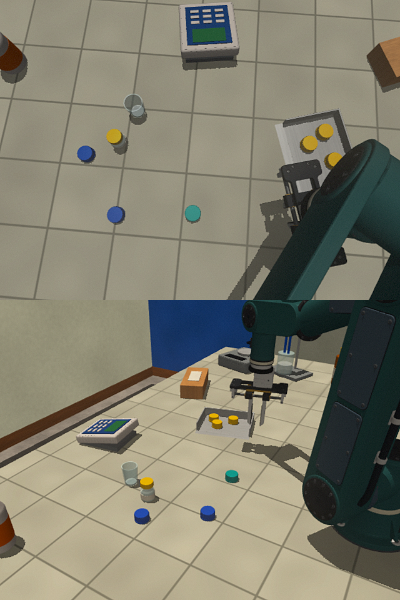

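All three caps lie flat inside the tray; in the top view they are at (325,131), (309,143) and (333,159). The jar, beaker and look-alikes haven't moved, and the arm is clear.

```bash
python3 -c "
from station import arm
print(arm.close_job())"
```

```text
the job is handed in; nothing more can be done
None
```

All three yellow caps were slid flat into the tray, the nearest to the mouth about 23 mm past the ramp, with the beaker, jar and look-alikes left in place; job handed in at about 19 s of the 72 s allowed, verdict not shown.

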